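Load the drill jig and hold its spring-return bush bar at the set mark

TASK

Lay the two loose aluminium plates in the drill jig's nest, one squarely on top of the other, flat between its eight pins. Then pull the spring-return drill-bush bar towards the nest by its knob until its pointer lines up with the tip of the set marker on the scale, and keep hold of it there, so that I can drill through both plates: finish still holding the bar at the mark. Leave the marker where it is set, and leave the flux bottle, the tin and the screwdriver alone.

Things in the scene. Friction and masses are not known exactly. Their poses are not given: they have to be found in the camera images.
- jig: grey steel drill jig, fixed to the bench; origin on the bench under the nest's centre, x from the nest to the spring barrel at the back, y left, z up. Base 10 mm thick, x -65 to 100, y -104 to 80 mm, plus a tongue 60 mm wide back to x 195 under the barrel (top z 66). Guide rails along x at y +-64 (12 mm wide, top z 20); a scale strip with 5 mm ticks right of the right rail (y -77 to -89)
- nest (a point): centre of the nest floor, 16 mm above the bench: a 96 x 50 mm plywood board, long side along the jig's x (axes as the jig's). Eight 6 mm steel pins round it, at x +-36, y +-30 and at x +-53, y +-18 mm from here, leave a plate 2 mm of play to every side; they rise 26 mm above the floor, the top 8 mm tapered as lead-in. The middles of the long sides are open for fingers
- plate_a: loose flat aluminium plate 96 (its x) x 50 (its y) x 10 mm (z), about 0.13 kg, plain but for a small dark screw hole at each corner; origin at the centre of its underside. It lies flat on the bench to the right of the jig
- plate_b: the other plate, the same in every way; either may go first
- bush_bar (a joint): pull of the bush bar towards the nest (jig's -x), m: 0 = at rest at the back, 0.075 = end. The spring draws it back with 6 N at rest, growing to 15 N at the end; let go, it slides back. The bar is a 26 x 150 mm steel bridge on two rail carriages, at rest 78 mm behind the nest's centre; underside 46 mm above the bench (10 mm over the upper plate), flat top 60 mm
- knob_top (a point): centre of the top of the bar's black round knob, which stands upright in the middle of the bar: 22 mm thick, 36 mm high, top 96 mm above the bench (it moves with the bar; axes as the jig's)
- pointer_tip (a point): tip of the small pointer on the bar's right carriage, over the scale strip (moves with the bar)
- set_mark (a joint): where the set marker stands on the scale, as the pull of the bar in m (same direction and zero as bush_bar): pointer and marker are in line when both joints read the same. It is held by friction
- mark_tip (a point): tip of the set marker, a dark steel block 14 x 11 x 9 mm with a pointed nose that slides along the outer side of the scale strip, nose towards the bar's pointer
- flux_bottle: bystander: orange dropper bottle 30 mm thick and 95 mm tall, standing; origin under its centre
- flux_tin: bystander: round tin 53 mm wide and 28 mm high; origin under its centre
- driver: bystander: lying screwdriver 162 mm long (its y), 18 mm thick; origin under its centre

How it is judged:
By the outcome, as a careful person would: the job done as asked, in the order asked, and still so for the second after the job is handed in, while the arm keeps its last pose, push and grip.
It also fails if it takes over 72 s, if anything falls off the work surface, if the arm or the gripper's body presses on something with over 40 N, if the wrist force passes 120 N, or if a joint passes its speed limit or range.

ROBOT

A 7-joint arm with a two-finger parallel gripper is mounted at the origin on a cart in front of the work surface, level with it; the furniture and walls round the work are solid. World frame = base frame: x ahead of the robot, y to its left, z up, the work surface at z = 0. Lengths are in m, angles in rad, forces in N, time in s.
With the tool pointing down it reaches from about 0.425 to 0.875 m from the base axis. Payload 4.7 kg.
Tool frame: the origin (TCP) lies on the front face of the gripper's body, between the roots of the fingers; the fingertips stand 70 mm ahead of it and the grasp point (between the pads) lies 51 mm ahead of it; z points along the fingers, y is the line along which they close (so a half turn about z gives the same grasp; the last joint's range is limited). The gripper opens to 87 mm and grips with 3 to 60 N. Pads are 19 mm wide; open, the fingers measure 117 mm over their backs; the gripper's body (75 mm by 190 mm) begins 51 mm behind the grasp point.
Start: joints at [-1.241, 0.321, -0.07, 1.45, 0.023, 1.371, -0.057], TCP at [0.202, 0.618, 0.292] pointing down, gripper open.
Joint ranges: [-2.86, 2.86], [-0.3, 2.09], [-1.38, 1.24], [0.06, 2.45], [-1.56, 4.7], [0.09, 2.05], [-2.69, 2.69]. Speed limits (rad/s): [2.57, 2.57, 3.14, 3.14, 3.14, 3.14, 3.14].

INTERFACE

Orientations are given as a unit quaternion [w, x, y, z].
In Python, from plant import robot gives the robot as it stands.
- The arm moves only by the tool step_arm, never from a script. Its argument "commands" is a list that holds one entry, the list of rows, each a list of 7 numbers: the closure, from -1 (fully open) to 1 (shut), then the shift along the world's x, y, z in m, then the turn, a rotation vector about the world's x, y, z in rad. In form: [[[claw, x, y, z, rx, ry, rz], ...]]. A call has 1 to 12 rows; each row is the pose to reach, as a shift and turn from the pose commanded when the call began; what a row does not reach only later rows make up. A row lasts 1/10 s, in which the tool goes at most 50 mm and 8.59 degrees, less where a joint would pass 70% of its speed; a pose out of reach is approached as far as the arm can. A call with a gripper value outside its range is refused whole. The fingers move at their own pace and stop on an object; "newtons" is the grip in N (left out, the last holds). Time passes only in rows, so rows that repeat a pose let the fingers close. It gives the time, the measured TCP pose, the force, the opening and the grip force at its end, in the units of the state.
- robot.read_state(): the state, without advancing time (a new reading comes with each control period).
- robot.grab_frame(name): name is "side" or "top"; returns the picture (420x560x3 uint8, blue, green, red); there is no depth.
- robot.camera_info(name): a dict with "K" (3x3 intrinsics, pixels), "k1" (the pictures are not rectified: a ray, as slopes to the right and down, at radius r is drawn at 1 + k1 r^2 times it, then the intrinsics apply), "R" (3x3) and "t" (3): a world point X has camera coordinates R X + t. Camera axes: x right, y down, z forward; pixel columns grow to the right and rows downward; lengths in m; the calibration is good to about 2 mm. A picture is of the moment at which its call begins. camera_info takes no time and is no camera call.
- robot.finish_job(): hands the job in; it is judged then, once.
Trained networks look in the newest picture that a camera, given by its name, has taken for a name from the list of things; names that differ only in an ending like _2 or _b are one class to them, and where a whole thing is asked for, a point or a joint stands for the part that bears it (a point fixed in the world has none). Each returns a list of dicts, best first, with "score" (0 to 1); they miss things now and then, are a little off and sometimes report something else, mostly with a low value. They report only what shows in the picture. A call takes as long as a camera call.
- robot.recognise(camera, thing): "location" ([column, row] as shares, 0 to 1, of the picture: columns of its width, rows of its height, amid what is visible of it).
The state is a dict: "time_s": time; "joint_pos": joint angles; "qd": joint speeds; "tau": joint torques, N m; "ee_pos": TCP position; "tool_rot": TCP orientation; "ft_force": force on the tool from outside, world axes, zero at the start; "ft_torque": the same for the moment, N m; "width": finger opening in m; "finger_force": force on a finger pad.
Only numpy, scipy, OpenCV 4.12 (cv2) and the standard library are available. Lean on these libraries where they do the work, as an engineer would, in place of code of your own. Each camera call takes 0.05 s, during which the arm holds its last target. There are 200 camera calls.

## Working session

There is one attempt and no reset: what is moved stays moved. The work goes in short steps, Python scripts to look and compute and a tool call to move; the robot and the scene stay as the last step left them, time stands still between calls to the robot, and variables do not carry over. Pictures are saved under pics/ and viewed, at most 10 in all, crops included, and the job is handed in when it is done.

Besides the shell and the picture viewer there is one more tool, called in YAML: its name, and indented under it one key for each argument. step_arm: Moves the arm, as the interface text tells. Its arguments: {"type":"object","properties":{"commands":{"type":"array"},"newtons":{"type":"number"}},"required":["commands"]}

```bash
mkdir -p pics
python3 - <<'E'
from plant import robot
import cv2
for c in ["side","top"]:
    im=robot.grab_frame(c); cv2.imwrite(f"pics/{c}0.png",im)
    i=robot.camera_info(c); print(c,i)
    for n in ["plate_a","nest","jig","knob_top","pointer_tip","mark_tip","flux_bottle","flux_tin","driver","bush_bar"]:
        try:
            print(n,[(round(d['score'],2),round(d['location'][0]*560,1),round(d['location'][1]*420,1)) for d in robot.recognise(c,n)])
        except Exception as e: print(n,e)
s=robot.read_state();print(s)
E
```

```text
side {'K': array([[531.89583815,   0.        , 273.70943834],
       [  0.        , 531.89583815, 209.55400241],
       [  0.        ,   0.        ,   1.        ]]), 'k1': 0.021946322820149085, 'R': array([[ 0.82966683, -0.55797932,  0.0176642 ],
       [-0.17276874, -0.28672311, -0.94230612],
       [ 0.53085206,  0.77874831, -0.33428604]]), 't': array([-0.33363241,  0.2401574 ,  0.96621113])}
plate_a [(0.85, 297.4, 286.3), (0.58, 352.0, 272.8)]
nest [(0.85, 248.5, 233.5)]
jig [(0.97, 251.6, 234.9)]
knob_top [(0.86, 258.3, 219.5)]
pointer_tip [(0.75, 256.2, 223.4)]
mark_tip []
flux_bottle [(0.6, 322.4, 233.2)]
flux_tin []
driver [(0.7, 184.7, 210.7)]
bush_bar [(0.56, 259.5, 221.2)]
top {'K': array([[413.88324396,   0.        , 275.54395343],
       [  0.        , 413.88324396, 215.33802054],
       [  0.        ,   0.        ,   1.        ]]), 'k1': -0.04061965551135167, 'R': array([[-0.01443219, -0.99929838,  0.03456108],
       [-0.99570692,  0.01120256, -0.09188161],
       [ 0.09142997, -0.03573876, -0.99516999]]), 't': array([0.17604513, 0.53221441, 0.93452306])}
plate_a [(0.92
[... 419 characters left out ...]
rray([-1.240935  ,  0.32096359, -0.07010219,  1.45051123,  0.02261559,
        1.37076199, -0.05689063]), 'qd': array([-1.74180391e-03,  8.11412370e-04,  1.18119770e-04,  1.01006283e-03,
       -1.59832557e-05, -2.39424852e-04,  1.07761359e-03]), 'tau': array([ 1.13784220e-04, -4.91108966e+01, -4.02800180e-01, -3.12771964e+01,
       -6.36045844e-02,  3.37031891e-02,  6.12792974e-06]), 'ee_pos': array([0.2018807 , 0.61787519, 0.29230457]), 'tool_rot': array([3.97204454e-05, 1.57208889e-01, 9.87565370e-01, 6.67394841e-05]), 'ft_force': array([-0.20369579,  0.30809522,  0.80841129]), 'ft_torque': array([ 0.01244631,  0.0432347 , -0.0088572 ]), 'finger_force': 0.0, 'width': 0.08705623682870466}
```

Run:
```python
import cv2
im=cv2.imread("pics/top0.png"); cv2.imwrite("pics/top0c.png",cv2.resize(im[140:305,100:400],(800,440),interpolation=cv2.INTER_CUBIC))
im=cv2.imread("pics/side0.png"); cv2.imwrite("pics/side0c.png",cv2.resize(im[150:330,140:400],(800,554),interpolation=cv2.INTER_CUBIC))
```

```text
(no output)
```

View pics/top0c.png

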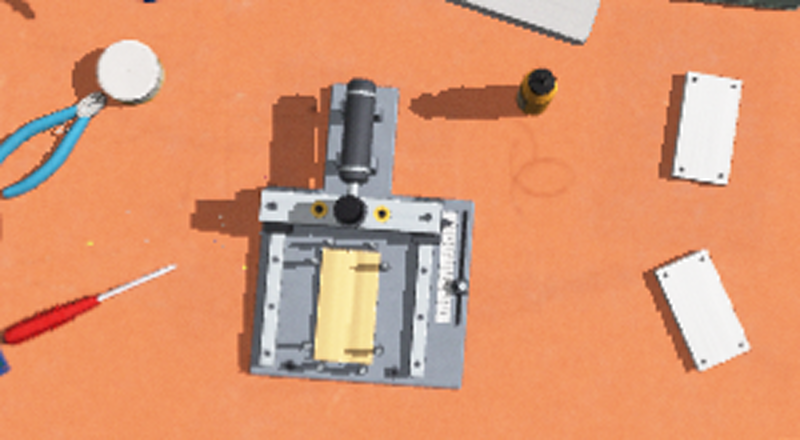

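View pics/side0c.png

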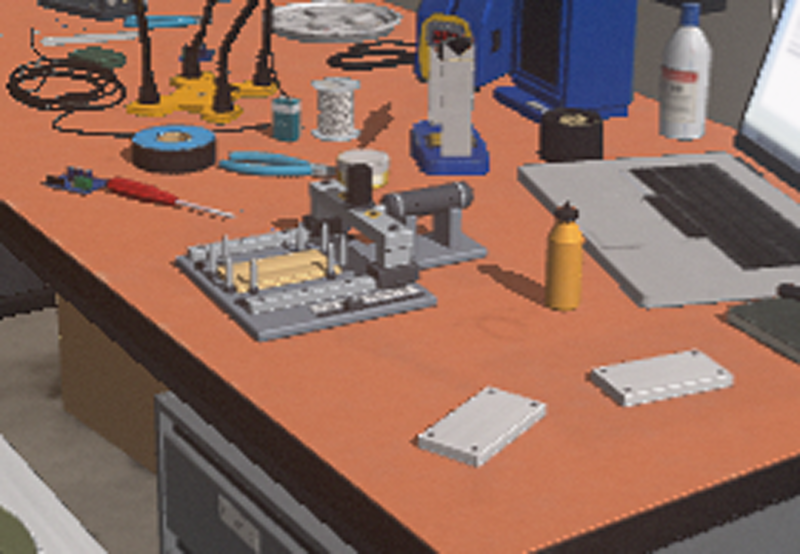

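```bash
cat > h.py <<'E'
from plant import robot
import cv2, numpy as np
C={c:robot.camera_info(c) for c in("top","side")}
def proj(P,c):
    i=C[c];X=np.atleast_2d(P)@i["R"].T+i["t"];s=X[:,:2]/X[:,2:]
    s=s*(1+i["k1"]*(s**2).sum(1,keepdims=True))
    return s@i["K"][:2,:2].T+i["K"][:2,2]
def ray(px,c):
    i=C[c];d=(np.asarray(px,float)-i["K"][:2,2])/i["K"][0,0];s=d.copy()
    for _ in range(9): s=d/(1+i["k1"]*(s**2).sum())
    return -i["R"].T@i["t"], i["R"].T@np.r_[s,1]
def onz(px,c,z):
    o,d=ray(px,c);return (o+d*(z-o[2])/d[2])[:2]
def tri(pt,ps):
    (o,d),(p,e)=ray(pt,"top"),ray(ps,"side")
    a=np.linalg.lstsq(np.c_[d,-e],p-o,rcond=None)[0]
    A,B=o+a[0]*d,p+a[1]*e
    return (A+B)/2,np.linalg.norm(A-B)
def warp(im,c,z,x0,x1,y0,y1,res):  # rows: x falling, cols: y falling
    X=np.arange(x1,x0,-res);Y=np.arange(y1,y0,-res)
    G=np.stack(np.meshgrid(X,Y,indexing="ij")+[np.full((len(X),len(Y)),z)] if 0 else list(np.meshgrid(X,Y,indexing="ij"))+[np.full((len(X),len(Y)),z)],-1)
    m=proj(G.reshape(-1,3),c).reshape(len(X),len(Y),2).astype(np.float32)
    return cv2.remap(im,m[...,0],m[...,1],cv2.INTER_CUBIC)
E
cat > m.py <<'E'
from h import *
top=cv2.imread("pics/top0.png");side=cv2.imread("pics/side0.png")
def rect(im,c,z,ctr,kind,r=.09,res=.0005):
    w=warp(im,c,z,ctr[0]-r,ctr[0]+r,ctr[1]-r,ctr[1]+r,res);h=cv2.cvtColor(w,cv2.COLOR_BGR2HSV)
    m=cv2.inRange(h,(0,0,165),(180,60,255)) if kind=="w" else cv2.inRange(h,(16,50,120),(35,255,255))
    m=cv2.morphologyEx(m,cv2.MORPH_CLOSE,np.ones((13,13)));m=cv2.morphologyEx(m,cv2.MORPH_OPEN,np.ones((15,15)))
    n,l,s,cc=cv2.connectedComponentsWithStats(m);k=1+np.argmin([np.hypot(*(cc[i]-r/res)) for i in range(1,n)])
    b=cv2.minAreaRect(np.argwhere(l==k)[:,::-1].astype(np.float32))
    p=cv2.boxPoints(b);e=max([p[1]-p[0],p[2]-p[1]],key=np.linalg.norm)
    d=-e[::-1];d=d*np.sign(d[0])
    return np.round([ctr[0]+r-b[0][1]*res,ctr[1]+r-b[0][0]*res,np.degrees(np.arctan2(d[1],d[0])),*sorted(np.array(b[1])*res)],4)
for n,pt,ps in[("A",(361.7,254.7),(297.4,286.3)),("B",(365.7,187.2),(352,272.8))]:
    X,e=tri(pt,ps);print(n,"tri",X.round(4),e.round(4))
    for c,im in(("top",top),("side",side)):print(c,rect(im,c,.01,X,"w"))
X,e=tri((234.6,239.9),(248.5,233.5));print("nest",X.round(4),e.round(4))
for c,im in(("top",top),("side",side)):
  print(c,rect(im,c,.016,np.r_[onz((230,254),"top",.016),0],"y"))
print("knob",tri((229.1,219.2),(258.3,219.5)))
for n,p,z in[("bottle",(299.6,175.1),.05),("tin",(150,165.7),.028),("driver",(118,258),.009)]:print(n,onz(p,"top",z))
X=onz((230,254),"top",.016)
for z in(.016,.06):cv2.imwrite(f"pics/w{int(z*1e3)}.png",warp(top,"top",z,X[0]-.1,X[0]+.15,X[1]-.15,X[1]+.15,.0004))
E
python3 m.py
```

```text
A tri [ 0.4415 -0.0334  0.0044] 0.0018
top [ 0.4384 -0.035  22.6593  0.0509  0.0973]
side [ 0.4353 -0.0442 22.4259  0.0579  0.0998]
B tri [ 0.5977 -0.0455  0.0029] 0.0088
top [  0.5993  -0.0446 -10.008    0.0507   0.0966]
side [  0.5934  -0.0564 -10.4077   0.0648   0.0989]
nest [0.4858 0.2599 0.0189] 0.0158
top [ 0.4465  0.2759 -4.7636  0.0516  0.0978]
side [ 0.442   0.2635 -4.0536  0.0634  0.0985]
knob (array([0.52836431, 0.27197484, 0.04648231]), np.float64(0.00879661486101241))
bottle [0.6227784  0.11433989]
tin [0.65198971 0.45732834]
driver [0.44102692 0.53309828]
```

```bash
cat > ov.py <<'E'
from h import *
import sys
J=np.array([.4465,.2759]);a=np.radians(-4.76);Rj=np.array([[np.cos(a),-np.sin(a)],[np.sin(a),np.cos(a)]])
def jw(P): P=np.atleast_2d(np.array(P,float))/1000;return np.c_[P[:,:2]@Rj.T+J,P[:,2]]
if __name__=="__main__":
    out=[]
    for c,(r0,r1,c0,c1) in(("top",(165,290,190,280)),("side",(195,265,195,300))):
        im=cv2.imread(f"pics/{c}0.png");k=6 if c=="top" else 5
        z=cv2.resize(im[r0:r1,c0:c1],None,fx=k,fy=k,interpolation=cv2.INTER_CUBIC)
        pins=[(sx*x,sy*y,42) for x,y in((36,30),(53,18)) for sx in(1,-1) for sy in(1,-1)]
        S=[(pins,(0,0,255)),([(x,y,10) for x in(-65,100) for y in(-104,80)],(255,0,0)),([(78,0,96),(65,75,60),(65,-75,60),(91,75,60),(91,-75,60)],(0,200,0)),([(x,y,16) for x in(-48,48) for y in(-25,25)],(255,0,255))]
        for P,col in S:
            for q in proj(jw(P),c): cv2.circle(z,tuple(((q-[c0,r0]+.5)*k).astype(int)),3,col,1)
        out.append(z)
    o=np.zeros((750,1065,3),np.uint8)+0;o[:out[0].shape[0],:540]=out[0][:750];o[:350,540:1065]=out[1][:,:525]
    cv2.imwrite("pics/ov.png",cv2.resize(o,(800,563),interpolation=cv2.INTER_AREA))
E
python3 ov.py
```

```text
(no output)
```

View pics/ov.png

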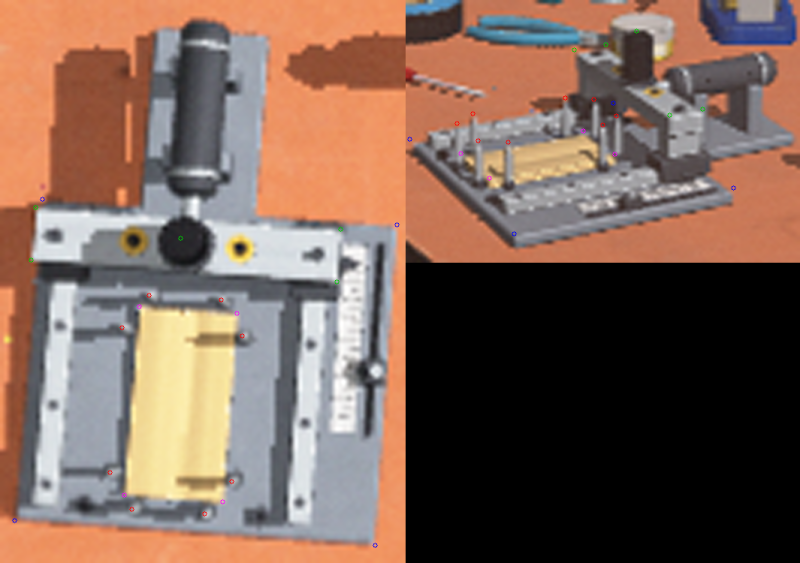

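```bash
cat > fit.py <<'E'
from ov import *; import ov
from scipy.optimize import least_squares
k=6*800/1065
D=[((-65,80,10),(20,515)),((-65,-104,10),(375,541)),((100,-104,10),(395,230)),((78,0,96),(185,240)),((91,75,60),(38,208)),((65,75,60),(33,260)),((91,-75,60),(343,228)),((65,-75,60),(337,282)),((-48,25,16),(125,493)),((-48,-25,16),(228,503)),((48,25,16),(139,307)),((48,-25,16),(240,312))]
P=np.array([d[0] for d in D],float)/1000;U=np.array([d[1] for d in D],float)/k+[190,165]-.5
def W(v):
    R=np.array([[np.cos(v[2]),-np.sin(v[2])],[np.sin(v[2]),np.cos(v[2])]]);return np.c_[P[:,:2]@R.T+v[:2],P[:,2]]
r=least_squares(lambda v:(proj(W(v),"top")-U).ravel(),[.4465,.276,-.08],loss="soft_l1",f_scale=.5)
print(r.x[:2].round(4),np.degrees(r.x[2]).round(2));print(r.fun.reshape(-1,2).round(2))
Rf=np.array([[np.cos(r.x[2]),-np.sin(r.x[2])],[np.sin(r.x[2]),np.cos(r.x[2])]])
for n,p in(("ptr",(352,262)),("mark",(362,372)),("ptr?",(345,265))):
    for z in(.015,.02):
        w=onz(np.array(p)/k+[190,165]-.5,"top",z);print(n,z,((w-r.x[:2])@Rf*1000).round(1))
E
python3 fit.py
python3 - <<'E'
import cv2
im=cv2.imread("pics/top0.png")[205:270,245:285];a=cv2.resize(im,None,fx=9,fy=9,interpolation=cv2.INTER_CUBIC)
im=cv2.imread("pics/side0.png")[215:262,235:285];b=cv2.resize(im,None,fx=8,fy=8,interpolation=cv2.INTER_CUBIC)
import numpy as np
o=np.zeros((590,780,3),np.uint8);o[:585,:360]=a;o[:376,370:770]=b;cv2.imwrite("pics/mk.png",o)
E
```

```text
[0.4468 0.2749] -4.74
[[-0.74  1.21]
 [ 0.45  0.87]
 [ 0.86 -1.25]
 [-0.49 -0.49]
 [-0.13 -0.23]
 [-0.03 -0.05]
 [-0.02  0.17]
 [ 0.48 -0.12]
 [ 0.22  0.43]
 [-0.78 -0.29]
 [ 0.46 -0.16]
 [-0.29  0.25]]
ptr 0.015 [ 78.4 -81.1]
ptr 0.02 [ 78. -81.]
mark 0.015 [ 22.4 -90.1]
mark 0.02 [ 22.3 -90. ]
ptr? 0.015 [ 76.6 -77.6]
ptr? 0.02 [ 76.2 -77.5]
```

View pics/mk.png

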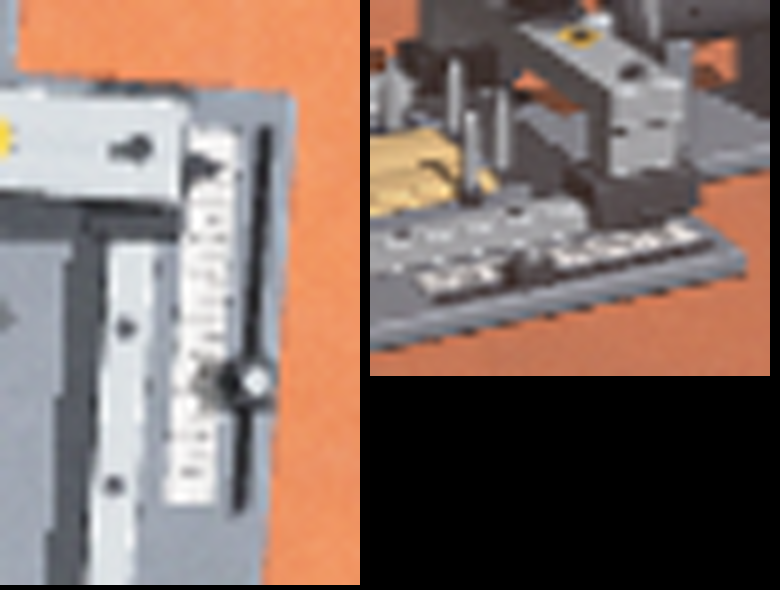

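step_arm:
  commands:
    - [[-1, 0.3, -0.5, 0, 0, 0, 0.14], [-1, 0.3, -0.5, 0, 0, 0, 0.14], [-1, 0.3, -0.5, 0, 0, 0, 0.14], [-1, 0.3, -0.5, 0, 0, 0, 0.14], [-1, 0.3, -0.5, 0, 0, 0, 0.14], [-1, 0.3, -0.5, 0, 0, 0, 0.14], [-1, 0.3, -0.5, 0, 0, 0, 0.14], [-1, 0.3, -0.5, 0, 0, 0, 0.14], [-1, 0.3, -0.5, 0, 0, 0, 0.14], [-1, 0.3, -0.5, 0, 0, 0, 0.14], [-1, 0.3, -0.5, 0, 0, 0, 0.14], [-1, 0.3, -0.5, 0, 0, 0, 0.14]]
  newtons: 25

```text
time_s: 2.3
ee_pos: [0.5033, 0.1138, 0.2928]
tool_rot: [0.001, 0.09, 0.996, -0.0]
ft_force: [0.7, 0.5, 0.1]
width: 0.0871
finger_force: 0.0
```

step_arm:
  commands:
    - [[-1, 0.097, -0.162, -0.04, 0, 0, 0], [-1, 0.097, -0.162, -0.08, 0, 0, 0], [-1, 0.097, -0.162, -0.12, 0, 0, 0], [-1, 0.097, -0.162, -0.14, 0, 0, 0], [-1, 0.097, -0.162, -0.16, 0, 0, 0], [-1, 0.097, -0.162, -0.18, 0, 0, 0], [-1, 0.097, -0.162, -0.195, 0, 0, 0], [-1, 0.097, -0.162, -0.21, 0, 0, 0], [-1, 0.097, -0.162, -0.217, 0, 0, 0], [-1, 0.097, -0.162, -0.219, 0, 0, 0], [-1, 0.097, -0.162, -0.219, 0, 0, 0]]

```text
time_s: 3.4
ee_pos: [0.5995, -0.0435, 0.0743]
tool_rot: [0.001, 0.087, 0.996, 0.0]
ft_force: [-0.4, 0.5, 0.1]
width: 0.0868
finger_force: 0.0
```

step_arm:
  commands:
    - [[-0.2, 0, 0, 0, 0, 0, 0], [0.2, 0, 0, 0, 0, 0, 0], [0.3, 0, 0, 0, 0, 0, 0], [0.5, 0, 0, 0, 0, 0, 0], [0.5, 0, 0, 0, 0, 0, 0], [0.5, 0, 0, 0, 0, 0, 0]]

```text
time_s: 4.0
ee_pos: [0.5989, -0.0443, 0.0734]
tool_rot: [0.0, 0.088, 0.996, -0.0]
ft_force: [-0.6, -1.2, 0.3]
width: 0.0497
finger_force: 25.0
```

step_arm:
  commands:
    - [[0.5, 0, 0, 0.02, 0, 0, 0], [0.5, 0, 0, 0.06, 0, 0, 0], [0.5, 0, 0, 0.1, 0, 0, 0], [0.5, -0.01, 0.03, 0.14, 0, 0, 0.03], [0.5, -0.03, 0.06, 0.15, 0, 0, 0.09], [0.5, -0.05, 0.1, 0.15, 0, 0, 0.093], [0.5, -0.07, 0.145, 0.15, 0, 0, 0.093], [0.5, -0.09, 0.19, 0.15, 0, 0, 0.093], [0.5, -0.11, 0.23, 0.15, 0, 0, 0.093], [0.5, -0.13, 0.27, 0.14, 0, 0, 0.093], [0.5, -0.145, 0.305, 0.12, 0, 0, 0.093], [0.5, -0.152, 0.319, 0.1, 0, 0, 0.093]]

```text
time_s: 5.2
ee_pos: [0.4444, 0.2794, 0.1728]
tool_rot: [-0.0, 0.038, 0.999, 0.001]
ft_force: [0.5, -0.2, -2.1]
width: 0.0491
finger_force: 25.0
```

step_arm:
  commands:
    - [[0.5, 0, 0, -0.01, 0, 0, 0], [0.5, 0, 0, -0.02, 0, 0, 0], [0.5, 0, 0, -0.02, 0, 0, 0], [0.5, 0, 0, -0.02, 0, 0, 0]]

```text
time_s: 5.6
ee_pos: [0.448, 0.2734, 0.1536]
tool_rot: [0.0, 0.043, 0.999, -0.0]
ft_force: [0.5, -0.1, -1.2]
width: 0.0495
finger_force: 25.0
```

```bash
cat > pic.py <<'E'
from h import *; import sys
n=sys.argv[1]
o=np.zeros((600,800,3),np.uint8)
t=robot.grab_frame("top");s=robot.grab_frame("side")
cv2.imwrite(f"pics/{n}_t.png",t);cv2.imwrite(f"pics/{n}_s.png",s)
o[:600,:400]=cv2.resize(t[180:300,190:270],(400,600),interpolation=cv2.INTER_CUBIC)
o[:400,400:]=cv2.resize(s[180:270,200:290],(400,400),interpolation=cv2.INTER_CUBIC)
cv2.imwrite(f"pics/{n}.png",o)
E
python3 pic.py p1
```

```text
(no output)
```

View pics/p1.png

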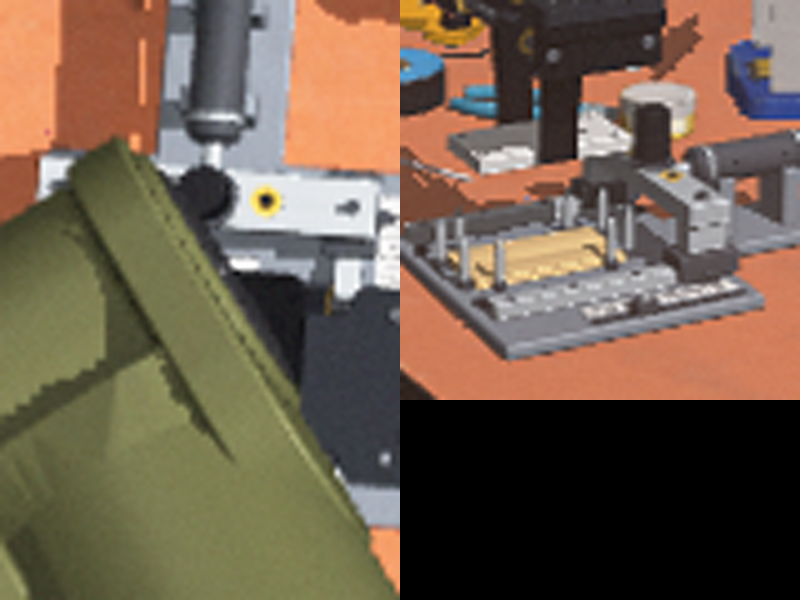

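```bash
cat > cmp.py <<'E'
from h import *
def box(x,y,yaw,z,L=.096,W=.05):
    a=np.radians(yaw);R=np.array([[np.cos(a),-np.sin(a)],[np.sin(a),np.cos(a)]])
    P=np.array([(-L/2,W/2),(-L/2,-W/2),(L/2,-W/2),(L/2,W/2)])@R.T+[x,y];return np.c_[P,np.full(4,z)]
f=400/90
v=lambda P:((proj(P,"side")-[200,180]+.5)*f+[400,0]).round(0).tolist()
print("board",v(box(.4468,.275,-4.74,.016)))
print("plate top",v(box(.448,.2734,-4.9,.0902)),"bottom",v(box(.448,.2734,-4.9,.0802)))
im=cv2.imread("pics/p1_s.png")
z=cv2.resize(im[200:250,200:260],(780,650),interpolation=cv2.INTER_CUBIC)[:600]
for P,c in((box(.4468,.275,-4.74,.016),(255,0,255)),(box(.448,.2734,-4.9,.0902),(0,0,255)),(box(.448,.2734,-4.9,.0802),(0,200,0))):
    for q in proj(P,"side"):cv2.circle(z,tuple(((q-[200,200]+.5)*13).astype(int)),4,c,1)
cv2.imwrite("pics/p1z.png",z)
E
python3 cmp.py
```

```text
board [[444.0, 249.0], [478.0, 278.0], [626.0, 250.0], [589.0, 222.0]]
plate top [[445.0, 132.0], [479.0, 158.0], [630.0, 133.0], [592.0, 108.0]] bottom [[445.0, 148.0], [479.0, 175.0], [630.0, 149.0], [592.0, 124.0]]
```

View pics/p1z.png

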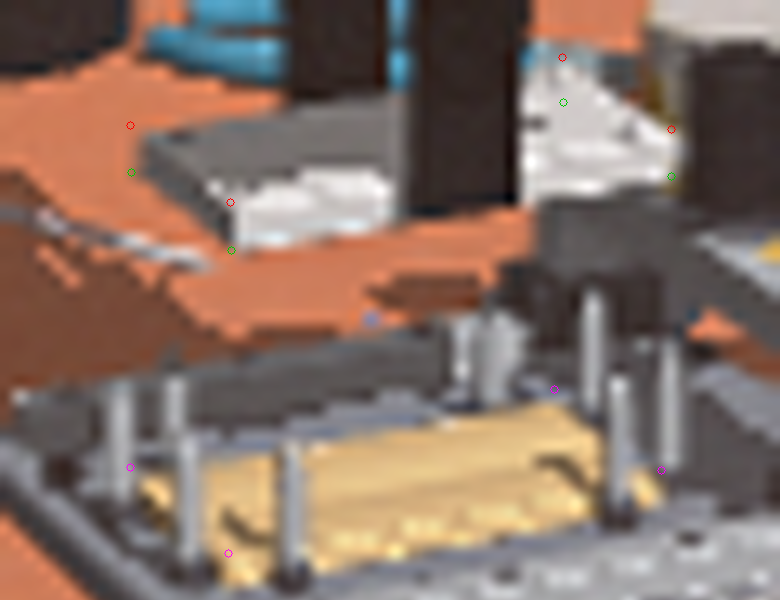

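step_arm:
  commands:
    - [[0.5, 0, 0, -0.015, 0, 0, 0], [0.5, 0, 0, -0.025, 0, 0, 0], [0.5, 0, 0, -0.03, 0, 0, 0], [0.5, 0, 0, -0.03, 0, 0, 0], [0.5, 0, 0, -0.03, 0, 0, 0]]

```text
time_s: 6.2
ee_pos: [0.4471, 0.2749, 0.1236]
tool_rot: [0.0, 0.041, 0.999, 0.0]
ft_force: [-0.5, 0.3, -1.7]
width: 0.0497
finger_force: 25.0
```

```bash
cat > p2.py <<'E'
from h import *; from cmp import box
import sys
im=robot.grab_frame("side");n=sys.argv[1];cv2.imwrite(f"pics/{n}_s.png",im)
s=robot.read_state();e=s["ee_pos"];q=s["tool_rot"];yaw=-np.degrees(2*np.arctan2(q[1],q[2]));print(e,yaw,s["ft_force"])
B=e[2]-.0734
z=cv2.resize(im[200:250,200:260],(780,650),interpolation=cv2.INTER_CUBIC)[:600]
for P,c in((box(.4468,.275,-4.74,.016),(255,0,255)),(box(e[0],e[1],yaw,B+.01),(0,0,255)),(box(e[0],e[1],yaw,B),(0,200,0))):
    for u in proj(P,"side"):cv2.circle(z,tuple(((u-[200,200]+.5)*13).astype(int)),4,c,1)
cv2.imwrite(f"pics/{n}.png",z)
E
python3 p2.py p2 | tail -3
```

```text
board [[444.0, 249.0], [478.0, 278.0], [626.0, 250.0], [589.0, 222.0]]
plate top [[445.0, 132.0], [479.0, 158.0], [630.0, 133.0], [592.0, 108.0]] bottom [[445.0, 148.0], [479.0, 175.0], [630.0, 149.0], [592.0, 124.0]]
[0.44724868 0.27502167 0.12376112] -4.747892977105159 [ 0.47957092  0.27559071 -1.85905326]
```

View pics/p2.png

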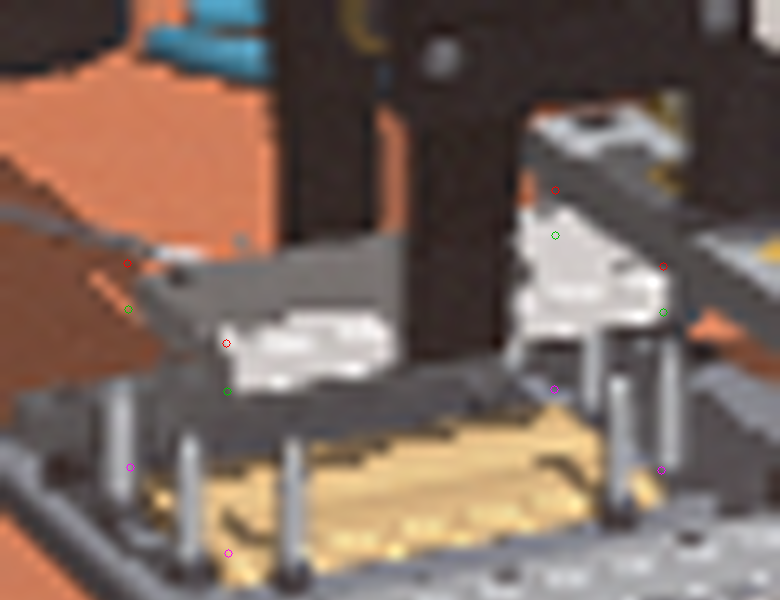

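step_arm:
  commands:
    - [[0.5, 0, 0, -0.006, 0, 0, 0], [0.5, 0, 0, -0.012, 0, 0, 0], [0.5, 0, 0, -0.016, 0, 0, 0], [0.5, 0, 0, -0.02, 0, 0, 0], [0.5, 0, 0, -0.02, 0, 0, 0]]

```text
time_s: 6.75
ee_pos: [0.4465, 0.2746, 0.1025]
tool_rot: [-0.001, 0.041, 0.999, -0.0]
ft_force: [-0.0, 0.2, -2.0]
width: 0.0497
finger_force: 25.0
```

step_arm:
  commands:
    - [[0.5, 0, 0, -0.004, 0, 0, 0], [0.5, 0, 0, -0.008, 0, 0, 0], [0.5, 0, 0, -0.012, 0, 0, 0], [0.5, 0, 0, -0.0135, 0, 0, 0], [0.5, 0, 0, -0.0135, 0, 0, 0], [0.5, 0, 0, -0.0135, 0, 0, 0]]

```text
time_s: 7.35
ee_pos: [0.447, 0.2749, 0.0898]
tool_rot: [0.0, 0.041, 0.999, 0.0]
ft_force: [-0.0, -0.6, -1.8]
width: 0.0493
finger_force: 25.0
```

step_arm:
  commands:
    - [[-0.4, 0, 0, 0, 0, 0, 0], [-0.5, 0, 0, 0, 0, 0, 0], [-0.5, 0, 0, 0, 0, 0, 0], [-0.5, 0, 0, 0.03, 0, 0, 0], [-0.5, 0, 0, 0.07, 0, 0, 0], [-0.5, 0, 0, 0.11, 0, 0, 0], [-1, 0, -0.03, 0.14, 0, 0, 0.1], [-1, 0, -0.07, 0.15, 0, 0, 0.2], [-1, 0, -0.12, 0.15, 0, 0, 0.3], [-1, 0, -0.17, 0.15, 0, 0, 0.4], [-1, -0.004, -0.22, 0.14, 0, 0, 0.478], [-1, -0.008, -0.27, 0.12, 0, 0, 0.478]]

```text
time_s: 8.55
ee_pos: [0.44, 0.0075, 0.2129]
tool_rot: [0.002, -0.197, 0.98, 0.0]
ft_force: [0.7, -0.8, -0.0]
width: 0.0866
finger_force: 0.0
```

step_arm:
  commands:
    - [[-1, 0, -0.04, -0.03, 0, 0, 0], [-1, 0, -0.04, -0.05, 0, 0, 0], [-1, 0, -0.04, -0.07, 0, 0, 0], [-1, 0, -0.04, -0.07, 0, 0, 0]]

```text
time_s: 8.95
ee_pos: [0.4374, -0.0309, 0.1397]
tool_rot: [-0.002, -0.196, 0.981, 0.0]
ft_force: [-0.7, -0.6, -0.6]
width: 0.087
finger_force: 0.0
```

Run:
```python
from h import *
t=robot.grab_frame("top");s=robot.grab_frame("side");st=robot.read_state();print(st["ee_pos"],st["tool_rot"],st["joint_pos"])
o=np.zeros((600,800,3),np.uint8)
o[:600,:400]=cv2.resize(t[180:300,190:270],(400,600),interpolation=cv2.INTER_CUBIC)
o[:360,400:]=cv2.resize(s[195:285,200:300],(400,360),interpolation=cv2.INTER_CUBIC)
o[360:,400:]=cv2.resize(s[230:330,240:400],(400,240))
cv2.imwrite("pics/p3.png",o)
```

```text
[ 0.43939329 -0.0303544   0.14206247] [-4.82667293e-05 -1.96377678e-01  9.80528328e-01 -5.38066201e-05] [-5.59511914e-01 -2.71584065e-03  5.73111235e-01  2.14156642e+00
  1.89630845e-03  1.00238077e+00  1.97869766e+00]
```

View pics/p3.png

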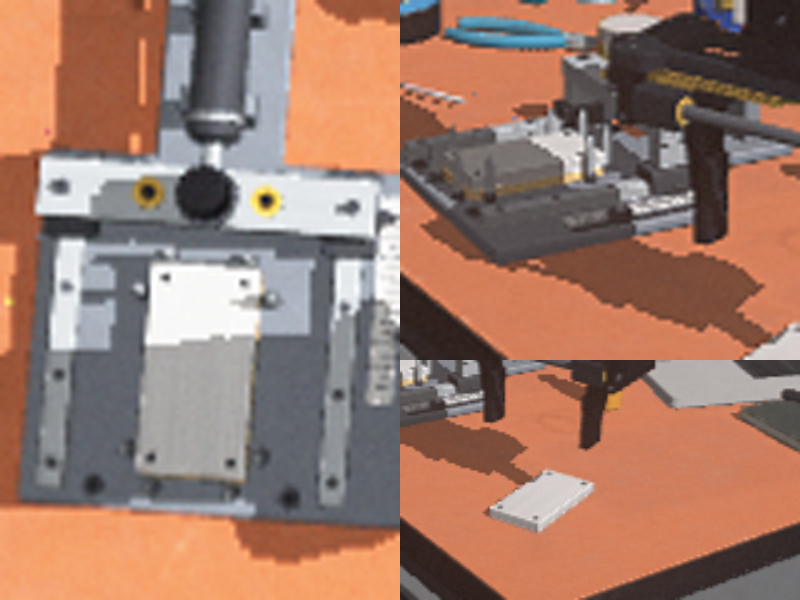

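step_arm:
  commands:
    - [[-1, -0.001, -0.0046, -0.02, 0, 0, 0], [-1, -0.001, -0.0046, -0.035, 0, 0, 0], [-1, -0.001, -0.0046, -0.05, 0, 0, 0], [-1, -0.001, -0.0046, -0.06, 0, 0, 0], [-1, -0.001, -0.0046, -0.066, 0, 0, 0], [-1, -0.001, -0.0046, -0.0675, 0, 0, 0], [-1, -0.001, -0.0046, -0.0675, 0, 0, 0], [-1, -0.001, -0.0046, -0.0675, 0, 0, 0]]

```text
time_s: 9.85
ee_pos: [0.4388, -0.0349, 0.0748]
tool_rot: [0.001, -0.196, 0.981, 0.0]
ft_force: [0.6, 0.7, -0.1]
width: 0.0873
finger_force: 0.0
```

step_arm:
  commands:
    - [[-0.2, 0, 0, -0.0014, 0, 0, 0], [0.2, 0, 0, -0.0014, 0, 0, 0], [0.3, 0, 0, -0.0014, 0, 0, 0], [0.5, 0, 0, -0.0014, 0, 0, 0], [0.5, 0, 0, -0.0014, 0, 0, 0], [0.5, 0, 0, -0.0014, 0, 0, 0]]

```text
time_s: 10.45
ee_pos: [0.4383, -0.035, 0.0728]
tool_rot: [0.0, -0.196, 0.981, 0.0]
ft_force: [-0.5, 0.3, 0.6]
width: 0.0495
finger_force: 25.0
```

step_arm:
  commands:
    - [[0.5, 0, 0, 0.02, 0, 0, 0], [0.5, 0, 0, 0.06, 0, 0, 0], [0.5, 0, 0, 0.1, 0, 0, 0], [0.5, 0, 0.03, 0.13, 0, 0, -0.1], [0.5, 0, 0.07, 0.14, 0, 0, -0.2], [0.5, 0, 0.11, 0.14, 0, 0, -0.3], [0.5, 0, 0.15, 0.14, 0, 0, -0.4], [0.5, 0.004, 0.19, 0.14, 0, 0, -0.478], [0.5, 0.006, 0.23, 0.13, 0, 0, -0.478], [0.5, 0.008, 0.27, 0.1, 0, 0, -0.478], [0.5, 0.008, 0.31, 0.08, 0, 0, -0.478], [0.5, 0.008, 0.31, 0.07, 0, 0, -0.478]]

```text
time_s: 11.65
ee_pos: [0.4437, 0.2808, 0.1404]
tool_rot: [-0.001, 0.037, 0.999, 0.0]
ft_force: [-0.0, 0.7, -1.3]
width: 0.0497
finger_force: 25.0
```

step_arm:
  commands:
    - [[0.5, 0, 0, -0.005, 0, 0, 0], [0.5, 0, 0, -0.005, 0, 0, 0], [0.5, 0, 0, -0.005, 0, 0, 0], [0.5, 0, 0, -0.005, 0, 0, 0]]

```text
time_s: 12.05
ee_pos: [0.4471, 0.2742, 0.1388]
tool_rot: [0.001, 0.042, 0.999, 0.001]
ft_force: [-0.3, -0.5, -1.3]
width: 0.0496
finger_force: 25.0
```

```bash
python3 p2.py p4 | tail -1
```

```text
[0.44701258 0.27438785 0.13879053] -4.836920272734226 [-0.80328461  0.1935556  -1.87069872]
```

View pics/p4.png

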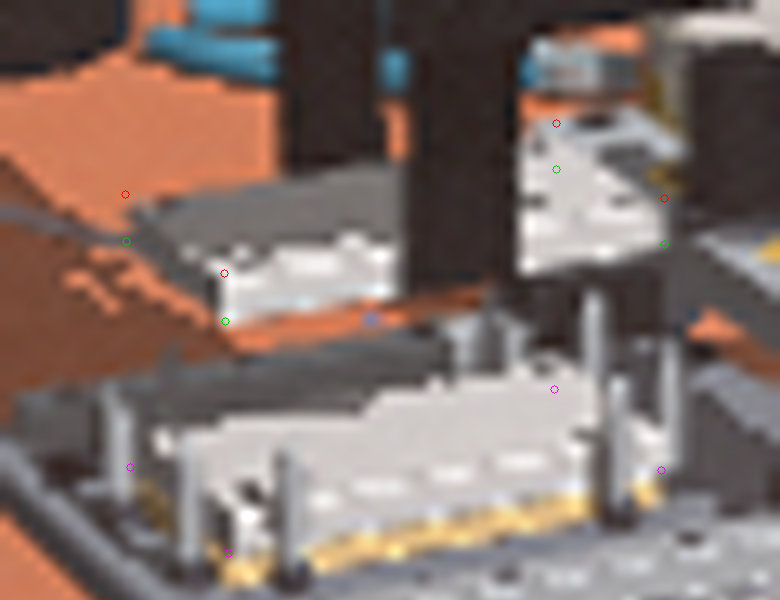

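step_arm:
  commands:
    - [[0.5, 0.0008, 0.0004, -0.008, 0, 0, 0], [0.5, 0.0008, 0.0004, -0.016, 0, 0, 0], [0.5, 0.0008, 0.0004, -0.022, 0, 0, 0], [0.5, 0.0008, 0.0004, -0.026, 0, 0, 0], [0.5, 0.0008, 0.0004, -0.03, 0, 0, 0], [0.5, 0.0008, 0.0004, -0.03, 0, 0, 0]]

```text
time_s: 12.7
ee_pos: [0.4467, 0.2752, 0.107]
tool_rot: [-0.0, 0.041, 0.999, -0.0]
ft_force: [0.2, -0.1, -1.2]
width: 0.0495
finger_force: 25.0
```

step_arm:
  commands:
    - [[0.5, 0, 0, -0.004, 0, 0, 0], [0.5, 0, 0, -0.007, 0, 0, 0], [0.5, 0, 0, -0.0092, 0, 0, 0], [0.5, 0, 0, -0.0092, 0, 0, 0], [0.5, 0, 0, -0.0092, 0, 0, 0]]

```text
time_s: 13.2
ee_pos: [0.4472, 0.2755, 0.0988]
tool_rot: [0.0, 0.041, 0.999, 0.0]
ft_force: [-1.4, -0.6, 1.8]
width: 0.0494
finger_force: 25.0
```

step_arm:
  commands:
    - [[-0.4, 0, 0, 0, 0, 0, 0], [-0.5, 0, 0, 0, 0, 0, 0], [-0.5, 0, 0, 0, 0, 0, 0], [-0.5, 0, 0, 0.03, 0, 0, 0], [-0.5, 0, 0, 0.06, 0, 0, 0], [-0.5, 0, 0, 0.09, 0, 0, 0], [-0.5, 0, 0, 0.1, 0, 0, 0], [-0.5, 0.03, -0.05, 0.1, 0, 0, 0], [-0.5, 0.03, -0.1, 0.1, 0, 0, 0], [-0.5, 0.03, -0.15, 0.1, 0, 0, 0], [-0.5, 0.03, -0.19, 0.1, 0, 0, 0], [-0.5, 0.03, -0.19, 0.1, 0, 0, 0]]

```text
time_s: 14.4
ee_pos: [0.4769, 0.0779, 0.1979]
tool_rot: [-0.0, 0.047, 0.999, -0.001]
ft_force: [-0.1, -0.4, 0.5]
width: 0.0649
finger_force: 0.0
```

```bash
cat > mk.py <<'E'
from h import *; from scipy.optimize import brentq
t=robot.grab_frame("top");s=robot.grab_frame("side");cv2.imwrite("pics/p5_t.png",t);cv2.imwrite("pics/p5_s.png",s)
for n in("plate_a","mark_tip","pointer_tip","knob_top","nest"):
  for c in("top","side"):print(n,c,[(round(d['score'],2),round(d['location'][0]*560,1),round(d['location'][1]*420,1)) for d in robot.recognise(c,n)])
st=robot.read_state();print(st["ee_pos"],st["tool_rot"])
u=np.radians(-4.74);R=np.array([[np.cos(u),-np.sin(u)],[np.sin(u),np.cos(u)]]);J=np.array([.4468,.275])
j=lambda w:((w-J)@R*1000).round(1)
for z in(.013,.016,.02):print(z,"ptr",j(onz((269.2,223.4),"top",z)),"mark",j(onz((268.2,247.1),"top",z)))
from m import rect
print("nest top plate",rect(t,"top",.036,np.r_[J,0],"w"))
w=warp(t,"top",.014,.40,.56,.16,.22,.0005)
# jig-aligned profile: resample scale strip, rows = jig x 85..-20, cols = y -76..-104
xs=np.arange(90,0,-2.);ys=np.arange(-76,-104,-2.)
G=np.array([[np.r_[R@np.array([x,y])/1000+J,.016] for y in ys] for x in xs])
m=proj(G.reshape(-1,3),"top").reshape(len(xs),len(ys),2).astype(np.float32)
g=cv2.remap(cv2.cvtColor(cv2.imread("pics/top0.png"),6),m[...,0],m[...,1],1)
print("      ",ys.astype(int))
for x,r in zip(xs,g):print(int(x),r)
E
python3 mk.py
```

```text
plate_a top [(0.65, 229.1, 254.1), (0.5, 239.4, 234.5)]
plate_a side [(0.56, 229.0, 230.6)]
mark_tip top []
mark_tip side []
pointer_tip top [(0.88, 231.7, 217.7)]
pointer_tip side [(0.74, 255.3, 222.0)]
knob_top top [(0.67, 230.4, 220.9)]
knob_top side [(0.91, 257.9, 220.6)]
nest top [(0.78, 235.1, 233.3)]
nest side [(0.96, 254.6, 237.4)]
[0.47704667 0.08586594 0.19848828] [-2.56514382e-05  4.09196257e-02  9.99162441e-01 -3.15732501e-05]
0.013 ptr [ 77. -85.] mark [ 22.1 -86.5]
0.016 ptr [ 76.8 -85. ] mark [ 22.  -86.5]
0.02 ptr [ 76.5 -84.9] mark [ 21.9 -86.4]
A tri [ 0.4415 -0.0334  0.0044] 0.0018
top [ 0.4384 -0.035  22.6593  0.0509  0.0973]
side [ 0.4353 -0.0442 22.4259  0.0579  0.0998]
B tri [ 0.5977 -0.0455  0.0029] 0.0088
top [  0.5993  -0.0446 -10.008    0.0507   0.0966]
side [  0.5934  -0.0564 -10.4077   0.0648   0.0989]
nest [0.4858 0.2599 0.0189] 0.0158
top [ 0.4465  0.2759 -4.7636  0.0516  0.0978]
side [ 0.442   0.2635 -4.0536  0.0634  0.0985]
knob (array([0.52836431, 0.27197484, 0.04648231]), np.float64(0.00879661486101241))
bottle [0.6227784  0.11433989]
tin [0.6519897
[... 2221 characters left out ...]
  80  51  61 126 201 216 187 134]
22 [205 233 209 159 142 125  74  47  47 115 195 215 178 146]
20 [188 211 201 158 127 122  95  62  52  81 130 171 129 136]
18 [190 223 229 208 152 130 110  80  70  75  76  85  91 118]
16 [198 240 243 235 172 157 136 108  74  43  49  96 112 129]
14 [195 244 242 231 198 195 185 165 122  64  51 147 165 165]
12 [192 241 240 227 224 225 204 176 140  71  47 147 168 168]
10 [185 237 237 236 224 227 200 167 145  69  47 140 168 162]
8 [161 217 222 219 194 208 201 168 149  62  58 139 168 164]
6 [186 236 239 238 238 241 216 168 154  57  66 135 168 167]
4 [195 239 243 229 221 222 207 165 157  61  64 130 169 169]
2 [191 235 241 233 231 230 210 164 160  66  62 124 169 171]
```

step_arm:
  commands:
    - [[-0.5, 0.012, 0.045, 0, 0, 0, 0], [-0.5, 0.024, 0.09, 0, 0, 0, 0], [-0.5, 0.036, 0.135, 0, 0, 0, 0], [-0.5, 0.045, 0.17, 0, 0, 0, 0], [-0.5, 0.047, 0.182, 0, 0, 0, 0], [-0.5, 0.047, 0.182, -0.015, 0, 0, 0], [-0.5, 0.047, 0.182, -0.03, 0, 0, 0], [-0.5, 0.047, 0.182, -0.045, 0, 0, 0], [-0.5, 0.047, 0.182, -0.057, 0, 0, 0], [-0.5, 0.047, 0.182, -0.062, 0, 0, 0], [-0.5, 0.047, 0.182, -0.062, 0, 0, 0], [-0.5, 0.047, 0.182, -0.062, 0, 0, 0]]

```text
time_s: 16.2
ee_pos: [0.5244, 0.2673, 0.1369]
tool_rot: [0.0, 0.042, 0.999, 0.0]
ft_force: [0.4, -0.7, -0.6]
width: 0.0651
finger_force: 0.0
```

step_arm:
  commands:
    - [[0, 0, 0, 0, 0, 0, 0], [0.3, 0, 0, 0, 0, 0, 0], [0.6, 0, 0, 0, 0, 0, 0], [0.9, 0, 0, 0, 0, 0, 0], [0.9, 0, 0, 0, 0, 0, 0], [0.9, 0, 0, 0, 0, 0, 0]]
  newtons: 50

```text
time_s: 16.8
ee_pos: [0.5241, 0.2674, 0.1366]
tool_rot: [0.0, 0.041, 0.999, 0.0]
ft_force: [0.5, 0.3, -0.1]
width: 0.0253
finger_force: 0.0
```

step_arm:
  commands:
    - [[0.9, 0, 0, 0, 0, 0, 0], [0.9, 0, 0, 0, 0, 0, 0], [0.9, 0, 0, 0, 0, 0, 0]]

```text
time_s: 17.1
ee_pos: [0.5241, 0.2677, 0.1366]
tool_rot: [0.0, 0.041, 0.999, 0.0]
ft_force: [1.1, 0.9, -0.6]
width: 0.0206
finger_force: 50.0
```

step_arm:
  commands:
    - [[0.9, -0.003, 0.0002, 0, 0, 0, 0], [0.9, -0.008, 0.0007, 0, 0, 0, 0], [0.9, -0.014, 0.0012, 0, 0, 0, 0], [0.9, -0.02, 0.0017, 0, 0, 0, 0], [0.9, -0.02, 0.0017, 0, 0, 0, 0]]

```text
time_s: 17.6
ee_pos: [0.5059, 0.2692, 0.1366]
tool_rot: [0.003, 0.041, 0.999, 0.001]
ft_force: [7.7, 1.7, -7.0]
width: 0.0214
finger_force: 50.0
```

```bash
cat > k.py <<'E'
from h import *
s=robot.grab_frame("side");cv2.imwrite("pics/k_s.png",s);t=robot.grab_frame("top");cv2.imwrite("pics/k_t.png",t)
for n in("knob_top","pointer_tip","bush_bar"):
  for c in("top","side"):print(n,c,[(round(d['score'],2),round(d['location'][0]*560,1),round(d['location'][1]*420,1)) for d in robot.recognise(c,n)])
st=robot.read_state();print(st["ee_pos"],st["ft_force"],st["ft_torque"],st["width"],st["finger_force"])
E
python3 k.py
```

```text
knob_top top []
knob_top side [(0.76, 253.7, 223.4)]
pointer_tip top []
pointer_tip side [(0.96, 255.3, 223.9)]
bush_bar top []
bush_bar side [(0.66, 258.4, 222.8)]
[0.50644956 0.26913339 0.13660212] [ 8.95208421  2.65326793 -6.90829808] [ 0.52246712 -1.6520855   0.07986047] 0.020912951078330563 50.00250385142863
```

step_arm:
  commands:
    - [[0.9, -0.006, 0.0005, 0, 0, 0, 0], [0.9, -0.012, 0.001, 0, 0, 0, 0], [0.9, -0.018, 0.0015, 0, 0, 0, 0], [0.9, -0.024, 0.002, 0, 0, 0, 0], [0.9, -0.03, 0.0025, 0, 0, 0, 0], [0.9, -0.034, 0.0028, 0, 0, 0, 0], [0.9, -0.036, 0.003, 0, 0, 0, 0], [0.9, -0.036, 0.003, 0, 0, 0, 0], [0.9, -0.036, 0.003, 0, 0, 0, 0], [0.9, -0.036, 0.003, 0, 0, 0, 0]]

```text
time_s: 19.0
ee_pos: [0.4718, 0.2721, 0.1366]
tool_rot: [0.004, 0.042, 0.999, 0.001]
ft_force: [11.8, 4.0, -10.8]
width: 0.0207
finger_force: 50.0
```

```bash
python3 k.py
cat > pr.py <<'E'
from h import *
u=np.radians(-4.74);R=np.array([[np.cos(u),-np.sin(u)],[np.sin(u),np.cos(u)]]);J=np.array([.4468,.275])
st=robot.read_state();print("pull",-((st["ee_pos"][:2]-[.5241,.2677])@R*1000).round(2))
t=cv2.imread("pics/k_t.png")
for nm,f,c,zz in(("top","pics/k_t.png","top",.016),):
    xs=np.arange(60,8,-2.);ys=np.arange(-66,-100,-2.)
    G=np.array([[np.r_[R@np.array([x,y])/1000+J,zz] for y in ys] for x in xs])
    m=proj(G.reshape(-1,3),c).reshape(len(xs),len(ys),2).astype(np.float32)
    g=cv2.remap(cv2.cvtColor(cv2.imread(f),6),m[...,0],m[...,1],1)
    print("      ",ys.astype(int))
    for x,r in zip(xs,g):print(int(x),r)
E
python3 pr.py
```

```text
knob_top top [(0.34, 302.1, 175.1)]
knob_top side [(0.89, 242.7, 225.4)]
pointer_tip top []
pointer_tip side [(0.81, 242.8, 224.1)]
bush_bar top []
bush_bar side [(0.82, 246.2, 226.8)]
[0.47185453 0.27205434 0.13661351] [ 11.63910996   2.80264024 -10.35559854] [ 0.61215408 -2.53538592  0.03633671] 0.02069265700901332 50.006606290116906
pull [ 5.243e+01 -2.000e-02]
       [-66 -68 -70 -72 -74 -76 -78 -80 -82 -84 -86 -88 -90 -92 -94 -96 -98]
60 [ 57  59  58  59  59  59  58  55  75 114 125  74  64  68  73  76  87]
58 [57 56 56 59 60 59 59 56 65 88 94 62 59 63 68 72 89]
56 [58 57 59 61 58 56 58 60 58 58 60 60 60 60 63 70 88]
54 [59 59 59 62 58 58 59 59 58 58 59 59 60 63 65 64 71]
52 [59 59 60 59 58 57 57 59 58 60 58 57 60 75 85 71 61]
50 [ 60  60  60  57  59  60  60  60  61  61  57  61  63  88 114  98  68]
48 [ 61  62  60  58  59  59  58  59  60  57  58  60  63  71  91 124  81]
46 [59 60 61 60 59 58 58 61 61 58 59 60 59 63 73 76 88]
44 [63 59 61 62 61 60 60 61 60 60 59 58 58 59 62 60 84]
42 [62 62 61 59 60 61 59 59 59 60 60 60 60 59 60 59 95]
40 [61 60 60 60 60 59 60 58 60 60 62 63 60 59
[... 167 characters left out ...]
9 60 58 84]
32 [60 60 59 59 60 61 61 61 60 59 60 61 58 60 59 58 87]
30 [62 60 58 57 60 61 62 61 61 61 60 60 59 60 61 58 77]
28 [60 58 59 60 59 59 61 60 60 60 60 61 59 60 61 60 69]
26 [60 60 61 62 57 62 62 60 59 58 61 60 60 60 60 60 78]
24 [60 60 61 58 56 58 59 60 60 58 61 59 60 59 60 62 86]
22 [60 60 61 58 59 59 61 62 60 59 60 60 60 59 60 64 82]
20 [60 59 57 58 60 62 61 60 62 62 59 61 61 60 59 62 74]
18 [60 58 56 58 60 61 60 60 62 59 60 61 62 62 59 59 70]
16 [58 58 61 60 60 60 59 60 60 59 59 60 61 59 57 61 71]
14 [61 60 60 61 61 60 60 59 60 60 60 60 60 58 57 64 76]
12 [59 58 60 61 60 60 61 59 62 60 61 60 60 63 68 67 77]
10 [ 60  61  60  60  61  60  58  58  62  61  61  59  66  89 105  88  90]
```

```bash
cat > v.py <<'E'
from h import *
u=np.radians(-4.74);R=np.array([[np.cos(u),-np.sin(u)],[np.sin(u),np.cos(u)]]);J=np.array([.4468,.275])
def pan(f,c0,r0,w,h,k,dots):
    z=cv2.resize(cv2.imread(f)[r0:r0+h,c0:c0+w],(w*k,h*k),interpolation=cv2.INTER_CUBIC)
    for x in dots:
        for y in(-76,-104):
            q=proj([np.r_[R@np.array([x,y])/1000+J,.01]],"side")[0];cv2.circle(z,tuple(((q-[c0,r0]+.5)*k).astype(int)),2,(0,0,255) if x==22 else (255,0,0),-1)
    return z
D=(2,12,22,32,42,77)
a=pan("pics/side0.png",232,232,54,24,14,D);b=pan("pics/k_s.png",232,232,54,24,14,D)[:, :]
o=np.zeros((600,800,3),np.uint8)
o[:300,:756]=a[:300];o[300:600,:756]=b[:300]
cv2.imwrite("pics/v.png",o)
E
python3 v.py
```

```text
(no output)
```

View pics/v.png

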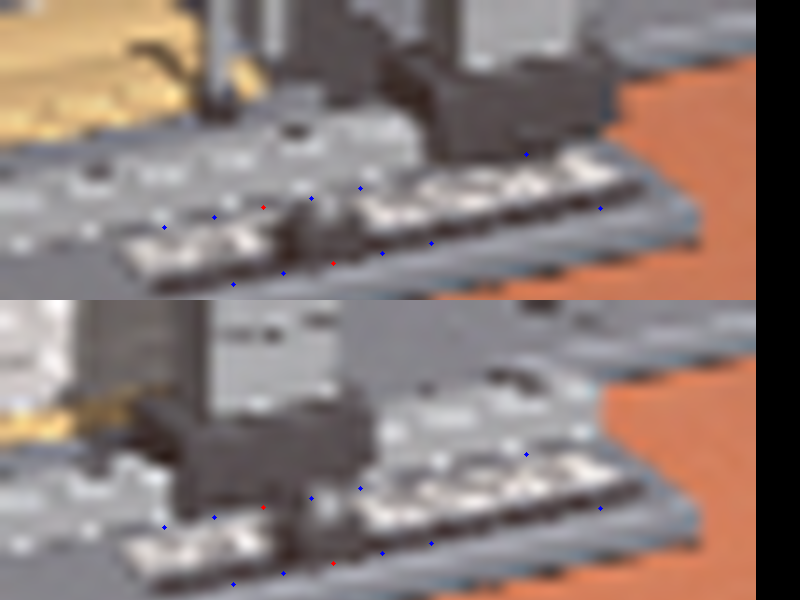

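```bash
cat > sd.py <<'E'
from h import *
u=np.radians(-4.74);R=np.array([[np.cos(u),-np.sin(u)],[np.sin(u),np.cos(u)]]);J=np.array([.4468,.275])
def res(f,xs,ys,z=.013,c="side"):
    G=np.array([[np.r_[R@np.array([x,y])/1000+J,z] for x in xs] for y in ys])
    m=proj(G.reshape(-1,3),c).reshape(len(ys),len(xs),2).astype(np.float32)
    return cv2.remap(cv2.cvtColor(cv2.imread(f),6),m[...,0],m[...,1],1)
ys=np.arange(-70,-112,-3.)
for nm,f,xs in(("before ptr","pics/side0.png",np.arange(100,60,-2.)),("after free","pics/k_s.png",np.arange(100,60,-2.)),("before mark","pics/side0.png",np.arange(46,6,-2.)),("after mark","pics/k_s.png",np.arange(46,6,-2.))):
    print(nm);print("     ",xs.astype(int))
    for y,r in zip(ys,res(f,xs,ys)):print(int(y),r)
E
python3 sd.py
```

```text
before ptr
      [100  98  96  94  92  90  88  86  84  82  80  78  76  74  72  70  68  66
  64  62]
-70 [104  78  78  78  77  78  79  78  79  80  82  77  74  77  77  77  78  79
  75  65]
-73 [119  97  77  78  78  74  76  78  79  82  85  86  74  73  77  76  77  80
  79  72]
-76 [131 114 101  91  80  72  69  73  77  79  79  76  70  70  73  76  75  77
  78  78]
-79 [139 134 127 121 108  76  78  84  91  82  71  68  60  63  72  74  73  73
  75  76]
-82 [140 141 141 138 130 115 102 112 116 111  86  75  76  75  76  76  72  74
  92 101]
-85 [139 139 141 139 134 129 126 131 146 150 144 106  95  94  93  99 101 111
 133 147]
-88 [140 139 140 141 136 130 128 136 153 183 189 168 120 121 130 150 141 146
 165 176]
-91 [140 140 138 137 136 130 127 128 149 182 207 185 156 140 153 178 189 174
 170 161]
-94 [141 140 139 135 133 130 128 140 163 193 212 207 166 154 159 185 196 196
 203 180]
-97 [141 141 140 138 132 130 131 137 168 210 217 203 179 156 157 176 222 198
 188 188]
-100 [141 141 141 139 135 130 129 127 128 146 159 167 158 150 146 140 153 163
 154 151]
-103 [142 142 142 142 137 131 124 109 100 
[... 3341 characters left out ...]
  87  74  78  91 118 152 170 168
 161 152]
-88 [142 146 161 175 195 174 148 134 162 147 117  85  81  85  98 132 163 196
 195 185]
-91 [161 156 161 174 193 190 138 120 124 151 128 104  81  72  76  96 133 185
 212 185]
-94 [167 173 180 186 210 202 161  99 101 110 119 105  90  76  60  76 113 171
 214 202]
-97 [168 182 205 206 206 213 171 126  87  87  89  90  92  79  66  59  92 145
 194 207]
-100 [141 162 175 175 161 162 158 130  97  81  81  85  86  82  68  59  64  92
 131 149]
-103 [111 104 119 119 113 116 120 108  91  80  80  82  83  81  75  63  54  63
  82 107]
-106 [79 64 70 92 95 95 93 82 65 67 78 82 83 80 78 70 65 63 74 85]
-109 [90 87 94 98 95 87 86 92 91 94 94 79 85 90 95 92 93 95 91 86]
```

step_arm:
  commands:
    - [[0.9, -0.0012, 0.0001, 0, 0, 0, 0], [0.9, -0.0024, 0.0002, 0, 0, 0, 0], [0.9, -0.0024, 0.0002, 0, 0, 0, 0], [0.9, -0.0024, 0.0002, 0, 0, 0, 0]]

```text
time_s: 19.8
ee_pos: [0.4696, 0.2723, 0.1366]
tool_rot: [0.005, 0.042, 0.999, 0.001]
ft_force: [12.1, 2.7, -11.0]
width: 0.0207
finger_force: 50.0
```

```bash
cat > tm.py <<'E'
from h import *; from scipy.optimize import minimize
u=np.radians(-4.74);R=np.array([[np.cos(u),-np.sin(u)],[np.sin(u),np.cos(u)]]);J=np.array([.4468,.275])
s=robot.grab_frame("side");cv2.imwrite("pics/f_s.png",s)
st=robot.read_state();q=st["tool_rot"];print(st["ee_pos"],q.round(4),st["ft_force"],"pull",-((st["ee_pos"][:2]-[.5241,.2677])@R*1000).round(2))
a=cv2.cvtColor(cv2.imread("pics/side0.png"),6)
# bar end / carriage face patch on plane y=-75, resampled in (x,z); find pull maximising correlation
xs=np.arange(62,94,.5);zs=np.arange(24,60,.5)
def face(im,pull):
    G=np.array([[np.r_[R@np.array([x-pull,-75])/1000+J,z/1000] for x in xs] for z in zs])
    m=proj(G.reshape(-1,3),"side").reshape(len(zs),len(xs),2).astype(np.float32);return cv2.remap(im,m[...,0],m[...,1],cv2.INTER_CUBIC)
A=face(a,0)
for f in("pics/k_s.png","pics/f_s.png"):
    b=cv2.cvtColor(cv2.imread(f),6)
    P=np.arange(48,60,.25);C_=[cv2.matchTemplate(face(b,p),A,cv2.TM_CCOEFF_NORMED)[0,0] for p in P];i=int(np.argmax(C_));c=np.polyfit(P[i-3:i+4],C_[i-3:i+4],2);print(f,P[i],(-c[1]/2/c[0]).round(2),C_[i])
# plates: jig-frame face y=-25 column profile (B,G,R) over z
for x in(-35,-15,15):
  print(x,[cv2.remap(s,*[np.float32([[v]]) for v in proj([np.r_[R@np.array([x,-28.])/1000+J,z/1000]],"side")[0]],1)[0,0].tolist() for z in range(6,46,4)])
E
python3 tm.py
```

```text
[0.46961946 0.27226202 0.13661694] [0.0046 0.0419 0.9991 0.0012] [ 13.03338272   3.24638547 -11.96001643] pull [ 5.467e+01 -4.000e-02]
pics/k_s.png 51.75 51.73 0.83570707
pics/f_s.png 54.5 54.45 0.8129658
-35 [[89, 87, 92], [87, 83, 90], [156, 156, 157], [171, 167, 166], [168, 166, 166], [167, 163, 165], [170, 166, 167], [175, 173, 172], [198, 195, 198], [199, 198, 205]]
-15 [[142, 132, 134], [139, 178, 202], [132, 184, 219], [185, 188, 195], [199, 200, 207], [216, 217, 222], [195, 196, 203], [203, 205, 210], [210, 210, 217], [200, 202, 209]]
15 [[70, 69, 77], [67, 80, 96], [70, 90, 107], [96, 102, 112], [98, 101, 108], [103, 104, 112], [99, 101, 108], [101, 102, 109], [111, 113, 119], [88, 88, 94]]
```

```bash
python3 -c "
from plant import robot
print(robot.finish_job())"
```

```text
the job is handed in; nothing more can be done
None
```

Both plates are stacked in the nest and the job is handed in with the arm still holding the bar by its knob. The pull is about 54.5 mm, where I measured the set marker, good to about 1 mm. The upper plate's seating I judged from contact force, height and image samples, not a clear view.

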